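Unclip the desk vacuum's nozzle and park it in its stand

ROBOT

A 6-joint arm with a two-finger parallel gripper is mounted at the origin on the work surface. World frame = base frame: x ahead of the robot, y to its left, z up, the work surface at z = 0. Lengths are in m, angles in rad, forces in N, time in s.
With the tool pointing down it reaches from about 0.4 to 0.825 m from the base axis. Payload 7 kg.
Tool frame: the origin (TCP) lies on the centre line of the jaws, within the pads' length; the fingertips stand 11 mm ahead of it and the grasp point (between the pads) lies 8 mm behind it; z points along the fingers, y is the direction in which the jaws open and shut (so a half turn about z gives the same grasp; the last joint's range is limited). The gripper opens to 88 mm and grips with 3 to 60 N. Pads are 19 mm wide; open, the fingers measure 130 mm over their backs; the gripper's body (78 mm by 193 mm) begins 47 mm behind the grasp point.
Start: joints at [1.417, 0.359, 0.012, 0, -1.224, -0.288], TCP at [0.289, 0.61, 0.238] pointing down, gripper open.
Joint ranges: [-3.07, 3.07], [-1.43, 2.12], [-1.02, 1.25], [-3.03, 1.67], [-3.05, -0], [-3.03, 3.03]. Speed limits (rad/s): [2.39, 2.39, 3.01, 3.14, 3.14, 3.14].

INTERFACE

Orientations are given as [roll, pitch, yaw] about the fixed x, y, z axes, in that order (R = Rz(yaw) Ry(pitch) Rx(roll)).
In Python, from station import * gives the robot as it stands.
- The arm moves only by the tool play_rows, never from a script. Its argument "targets" is a list of rows, each a list of 7 numbers: the turn, a rotation vector about the world's x, y, z in rad, then the shift along the world's x, y, z in m, then the opening, from 0 (shut) to 1 (fully open). A call has 1 to 12 rows; each row shifts and turns the pose as measured when the row begins; what a row does not reach is not made up. A row lasts 1/8 s, in which the tool goes at most 62.5 mm and 10.7 degrees, less where a joint would pass 70% of its speed; a pose out of reach is approached as far as the arm can. A call is refused whole if a number of a shift passes 0.0625 or a number of a turn 0.188, either way. A call with a gripper value outside its range is refused whole. The fingers move at their own pace and stop on an object; "grip_force" is the grip in N (left out, the last holds). Time passes only in rows, so rows that do not move let the fingers close. It gives the time, the measured TCP pose, the force and the opening at its end, in the units of the state.
- get_state(): the state, without advancing time (a new reading comes with each control period).
- grab_frame(name): name is "side" or "top"; returns (picture, depth): 420x560x3 uint8, blue, green, red; 420x560 float32, m along the optical axis (not along the pixel's ray), 0 where there is no reading.
- camera_params(name): a dict with "camera_matrix" (3x3 intrinsics, pixels), "extrinsics" (4x4, takes a point from world to camera coordinates). Camera axes: x right, y up, looking along -z (the intrinsics and any distortion apply to the point x, -y, -z); pixel columns grow to the right and rows downward; lengths in m; the calibration is good to about 2 mm. A picture is of the moment at which its call begins. camera_params takes no time and is no camera call.
- job_done(): hands the job in, once; it reports no verdict.
The state is a dict: "t": time; "q": joint angles; "qd": joint speeds; "joint_efforts": joint torques, N m; "eef_pos": TCP position; "ee_rot": TCP orientation; "force": force on the tool from outside, world axes, zero at the start; "moment": the same for the moment, N m; "width": finger opening in m.
Only numpy, scipy, OpenCV 4.12 (cv2) and the standard library are available. Lean on these libraries where they do the work, as an engineer would, in place of code of your own. Each camera call takes 0.05 s, during which the arm holds its last target.

TASK

Take the short black nozzle off the upright desk vacuum: squeeze its orange release button in and keep it held while you draw the nozzle straight up out of the socket, never tugging hard on the hooked clip. Then put it, tip up, into the empty yellow-mouthed well of the accessory stand, feel for the springy cushion inside (how deep it lies differs each time), press gently until the cushion gives by 2 to 4 mm (about 4 to 8 N) without ramming it further, and let go, so that the clip springs out and holds the nozzle pressed on the cushion. Leave the brush head and everything else on the desk where it is.

Things in the scene. Friction and masses are not known exactly. Their poses are not given: they have to be found in the camera images.
- nozzle_grip (a point): Centre of the nozzle's black square grip (34 mm along x, 36 mm along y) at the height of its button, 76 mm above the nozzle's foot. Axes: z up towards the tip, +y towards the button. The grip reaches from 32 mm below this point to 12 mm above it, the flat black tip on it (30 x 16 mm) to 30 mm above. Pinch here along y, one finger on the button, the other on the plain face opposite.
- nozzle: The loose nozzle (about 100 g, varies), upright, 106 mm tall: round grey spigot 28 mm in diameter (bevelled to 24 mm at its foot) and 44 mm long, then black square grip, then flat tip. Origin at the centre of its foot (the spigot's flat lower end), axes as point nozzle_grip.
- nozzle_foot (a point): Centre of the flat lower end of the nozzle's spigot, 76 mm below point nozzle_grip; same axes. At the start it is 44 mm down inside the vacuum's socket.
- button_face (a point): Centre of the outer face of the orange release button (14 x 14 mm), which stands 7 mm proud of the +y face of the nozzle's grip and slides in to -y. Width over button and grip 43 mm, 36 mm once squeezed flush.
- clip (a joint): How far the orange button is squeezed in, m: 0 out, 0.007 flush with the grip. It springs back when let go. The spring takes 4 N to start and about 10 N to be flush: squeeze with at least 13 N (15 to 20 N is good).
- clip_tooth (a point): Outer end of the clip's tooth, moved by the button, on the same side, 3 to 8 mm above the foot. It stands 5 mm out of the spigot and hooks in a window of the socket; free once the button is in by more than about 5 mm. When the button is let go inside the well, the tooth presses on the wall and holds the nozzle by friction at that height.
- vacuum: White upright hand vacuum (74 mm in diameter), fixed on the desk in a round black base 110 mm in diameter; origin at the centre of its underside, z up, axes parallel to those of the seated nozzle. It stands about as tall as point socket_mouth.
- socket_mouth (a point): Centre of the open mouth of the socket on top of the vacuum, 155 mm above the desk: a tube of 30 mm bore, about 40 mm outside. The nozzle's grip rests on it, the spigot inside with 1 mm play all round. Draw the nozzle straight up by at least 48 mm to be clear.
- stand: Accessory stand fixed on the desk: grey foot plate 165 mm (x) by 90 mm (y) with two blue tubes; origin at the centre of its underside. Empty well at x = -40 mm, tube with the brush head at x = +40 mm (brush head's top 68 mm above the desk). Keep the fingers to the well's +y and -y sides to pass the brush head.
- well_mouth (a point): Centre of the empty well's mouth, 62 mm above the desk; axes of the stand (+x towards the brush head). Yellow lead-in 45 mm wide at the top, narrowing over 8 mm to a 32 mm bore. The nozzle may go in at any turn about the vertical. The cushion's top lies 15 to 37 mm below the mouth, different each time and not measured: it must be felt.
- cushion (a joint): How far the springy black cushion in the well is pressed down, m; 0 untouched. A spring of 2 N per mm with a hard stop at 7 mm. 2 to 4 mm (4 to 8 N) is a light press; 5.5 mm and more (11 N) is ramming. The nozzle's own weight presses it by only 0.5 mm; let go while pressing lightly, the clip holds most of the press.
- brush_head: Brush head, 38 mm in diameter, 60 mm tall, standing loose in the other tube of the stand; leave alone. Origin at the centre of its underside.
- mug: White mug, 80 mm in diameter, 90 mm tall; leave alone. Origin under its centre.
- tape_roll: Yellow tape roll lying flat, 90 mm across, 22 mm tall; leave alone. Origin under its centre.
- stapler: Blue and black stapler 130 mm long, 36 mm wide, 45 mm tall; leave alone. Origin under its centre, x along it.
- mouse: Black computer mouse, 62 mm across, 34 mm tall; leave alone. Origin under its centre.
- punch: Grey hole punch, about 115 x 90 mm, 60 mm tall; leave alone. Origin under its base.
- marker: White marker with red cap lying on the desk, 135 mm long, 17 mm thick; leave alone. Origin under its centre, x along it.
Mind the look-alikes: they are no part of the job. What is shaped like the nozzle but green is not meant.

How it is judged:
On the way, in this order (a step that is already met when the one before it is completed fails the run):
1. the release button is squeezed in while the nozzle still sits in the socket (value of joint clip above 0.0045 m and z of nozzle_foot in the frame of vacuum below 0.116 m), for 0.1 s.
2. with the button held in, the nozzle's foot is drawn out above the socket (value of joint clip above 0.0035 m and z of nozzle_foot in the frame of socket_mouth above 0.001 m and contact force between the fingers and nozzle above 1 N), for 0.1 s.
3. the nozzle is in the well, upright, and has pressed the cushion (horizontal distance between nozzle_foot and well_mouth below 0.006 m and angle between nozzle_grip's own z axis and vertical below 0.15 rad and value of joint cushion above 0.001 m), for 0.2 s.
At the end, for the whole second after the job is handed in: The nozzle stands in the well (foot within 6 mm of the well's axis, tilted less than 0.15 rad), held on the cushion so that it is pressed by more than 1 mm (and never by more than 5.5 mm), its button sprung out again (in by less than 5.5 mm), at rest and let go (all of step 3 and linear speed of nozzle below 0.02 m/s and value of joint clip below 0.0055 m and contact force between the fingers and nozzle below 0.1 N); the robot touches nothing.
It fails at once if the nozzle is tugged or levered against the vacuum with more than 25 N (contact force between nozzle and vacuum above 25 N).
It fails at once if the cushion is rammed (pressed more than 5.5 mm, 11 N) (value of joint cushion above 0.0055 m).
It fails at once if the nozzle is forced against the stand with more than 25 N (contact force between nozzle and stand above 25 N).
It fails at once if a bystander is moved by more than 15 mm (distance of any of brush_head, mug, tape_roll, stapler, mouse, punch, marker from where it was at the start of the episode above 0.015 m).
It also fails if it takes over 72 s, if anything falls off the work surface, if the arm or the gripper's body presses on something with over 40 N, if the wrist force passes 120 N, or if a joint passes its speed limit or range.

## Working session

There is one attempt and no reset: what is moved stays moved. The work goes in short steps, Python scripts to look and compute and a tool call to move; the robot and the scene stay as the last step left them, time stands still between calls to the robot, and variables do not carry over. Pictures are saved under pics/ and viewed, and the job is handed in when it is done.

Besides the shell and the picture viewer there is one more tool, called as name(argument=value, ...) on one line, values as JSON. play_rows: Moves the arm, as the interface text tells. Its arguments: {"type":"object","properties":{"targets":{"type":"array","items":{"type":"array","items":{"type":"number"}}},"grip_force":{"type":"number"}},"required":["targets"]}

```bash
ls; mkdir -p pics; python3 - <<'E'
from station import *
import cv2,numpy as np
s=get_state();print({k:np.round(v,3) for k,v in s.items()})
for n in("side","top"):
    p,d=grab_frame(n);cv2.imwrite(f"pics/{n}0.png",p);np.save(f"{n}0.npy",d)
    c=camera_params(n);print(n,np.round(c["camera_matrix"],1).tolist(),np.round(c["extrinsics"],4).tolist(),c.keys())
E
```

```text
pics
{'t': np.float64(0.0), 'q': array([ 1.417,  0.359,  0.011, -0.   , -1.224, -0.288]), 'qd': array([-0.001, -0.001, -0.   , -0.001, -0.001,  0.001]), 'joint_efforts': array([ 1.0000e-03, -5.8271e+01,  2.9305e+01,  6.9970e+00,  7.0000e-03,
       -0.0000e+00]), 'eef_pos': array([0.288, 0.61 , 0.237]), 'ee_rot': array([ 3.14 , -0.   , -0.442]), 'force': array([-0.523, -0.559,  1.159]), 'moment': array([-0.019,  0.051,  0.012]), 'width': np.float64(0.088)}
side [[420.6, 0.0, 280.1], [0.0, 420.6, 207.4], [0.0, 0.0, 1.0]] [[0.9446, -0.3275, 0.0223, -0.5298], [0.1583, 0.514, 0.843, -0.1822], [-0.2876, -0.7928, 0.5374, -1.1105], [0.0, 0.0, 0.0, 1.0]] dict_keys(['camera_matrix', 'extrinsics'])
top [[453.3, 0.0, 277.8], [0.0, 453.3, 207.9], [0.0, 0.0, 1.0]] [[0.0246, -0.9997, 0.0023, 0.0022], [0.9817, 0.0246, 0.1887, -0.5636], [-0.1887, -0.0024, 0.982, -1.2117], [0.0, 0.0, 0.0, 1.0]] dict_keys(['camera_matrix', 'extrinsics'])
```

View pics/side0.png

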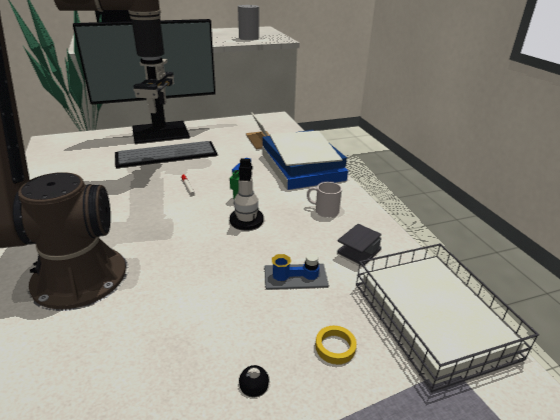

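View pics/top0.png

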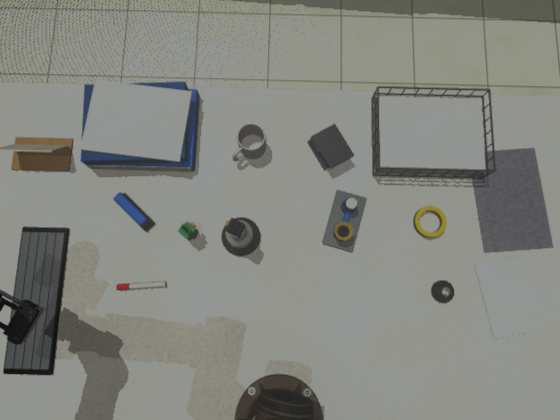

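The side view shows the vacuum at (246,205) with the black nozzle on it at (246,170), and the green look-alike behind it at (238,183). The stand is at (296,275), with the yellow well at (282,262) and the brush head at (312,265). In the top view the nozzle is at (237,228), the green one at (188,231) and the well at (344,231). I'll enlarge these areas.

```bash
python3 - <<'E'
import cv2,numpy as np
t=cv2.imread("pics/top0.png");s=cv2.imread("pics/side0.png")
r=lambda i,k:cv2.resize(i,None,fx=k,fy=k,interpolation=cv2.INTER_CUBIC)
a=r(t[195:265,170:270],4);b=r(t[185:255,315:375],4);c=r(s[150:220,215:285],4);d=r(s[245:295,260:335],4)
o=np.zeros((580,800,3),np.uint8)
o[:280,:400]=a;o[:280,400:640]=b;o[290:570,:280]=c;o[290:490,300:600]=d
cv2.imwrite("pics/crop0.png",o)
E
```

```text
(no output)
```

View pics/crop0.png

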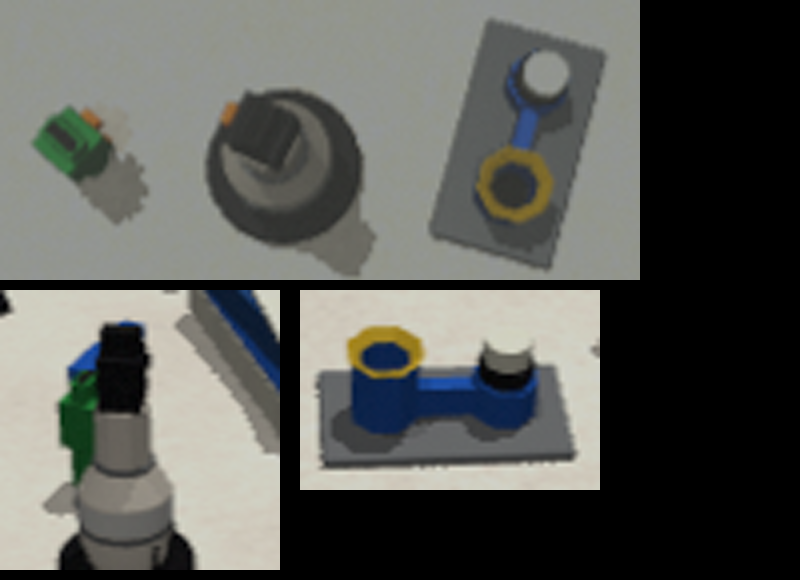

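```bash
cat > h.py <<'E'
import cv2,numpy as np
from station import *
def cam(n):
    c=camera_params(n);return np.array(c["camera_matrix"]),np.array(c["extrinsics"])
def cloud(n,d):
    K,E=cam(n);v,u=np.mgrid[:d.shape[0],:d.shape[1]]
    P=np.stack([(u-K[0,2])/K[0,0]*d,-(v-K[1,2])/K[1,1]*d,-d],-1)
    return (P-E[:3,3])@E[:3,:3]
def ray(n,u,v,z):
    K,E=cam(n);R=E[:3,:3];o=-R.T@E[:3,3]
    w=R.T@np.array([(u-K[0,2])/K[0,0],-(v-K[1,2])/K[1,1],-1]);return o+w*(z-o[2])/w[2]
def proj(n,p):
    K,E=cam(n);q=E[:3,:3]@np.array(p)+E[:3,3];return K[0,0]*q[0]/-q[2]+K[0,2],K[1,1]*-q[1]/-q[2]+K[1,2]
E
python3 - <<'E'
from h import *
W={n:cloud(n,np.load(n+"0.npy")) for n in("top","side")}
I={n:cv2.imread(f"pics/{n}0.png") for n in W}
print("desk z",{n:np.median(W[n][W[n][...,2]<0.02][:,2]).round(4) for n in W})
c0=ray("top",237,228,0.2);print("nozzle~",c0)
for n in W:
    w=W[n];near=np.hypot(w[...,0]-c0[0],w[...,1]-c0[1])<0.07
    for lo,hi in((.206,.23),(.185,.206),(.16,.185),(.12,.155),(.003,.03)):
        m=near&(w[...,2]>lo)&(w[...,2]<hi);p=w[m]
        if len(p)>4:
            r=cv2.minAreaRect(p[:,:2].astype(np.float32)*1000);print(n,lo,len(p),"med",np.median(p,0).round(4),"rect",np.round(r[0],1),np.round(r[1],1),round(r[2],1),"z",p[:,2].min().round(3),p[:,2].max().round(3))
for n in W:
    h=cv2.cvtColor(I[n],cv2.COLOR_BGR2HSV)
    w=W[n];y=(h[...,0]>15)&(h[...,0]<32)&(h[...,1]>130)&(h[...,2]>60)
    k,l,st,ce=cv2.connectedComponentsWithStats(y.astype(np.uint8))
    for i in range(1,k):
        if st[i,4]>15:
            cs=cv2.findContours((l==i).astype(np.uint8),0,1)[0][0];(e,ax,an)=cv2.fitEllipse(cs) if len(cs)>4 else (ce[i],0,0)
            print(n,"yellow",st[i],ce[i].round(1),np.round(e,1),np.round(ax,1),"well@.062",ray(n,e[0],e[1],.062).round(4),"z",np.median(w[l==i],0).round(3))
    o=(h[...,0]>3)&(h[...,0]<15)&(h[...,1]>110)
    k,l,st,ce=cv2.connectedComponentsWithStats(o.astype(np.uint8))
    for i in range(1,k):
        if 5<st[i,4]<60: print(n,"orange",st[i],ce[i].round(1),ray(n,*ce[i],.187).round(4),np.median(w[l==i],0).round(3))
E
```

```text
desk z {'top': np.float64(0.0005), 'side': np.float64(0.0005)}
nozzle~ [0.48276492 0.11408049 0.2       ]
top 0.206 91 med [0.4872 0.1203 0.2178] rect [487.2 121.1] [16.  29.5] 66.2 z 0.206 0.224
top 0.185 137 med [0.4853 0.1182 0.1996] rect [488.7 124.1] [43.2 34.3] 66.7 z 0.186 0.205
top 0.16 28 med [0.4761 0.1083 0.1731] rect [476.3 115.5] [23.1 45.8] 22.3 z 0.16 0.184
top 0.12 32 med [0.4715 0.1081 0.1399] rect [475.1 113.6] [12.7 37.4] 29.6 z 0.122 0.155
top 0.003 706 med [0.4681 0.1016 0.0175] rect [483.5 114.1] [134.4 137.8] 19.6 z 0.003 0.027
side 0.206 66 med [0.4868 0.1137 0.2153] rect [488.  115.5] [16.7 29.2] 63.3 z 0.206 0.221
side 0.185 98 med [0.485  0.1058 0.1971] rect [487.4 114.8] [34.9 33.4] 66.7 z 0.185 0.205
side 0.16 94 med [0.483  0.1032 0.1723] rect [484.7 109.2] [23.4 35.5] 73.0 z 0.16 0.185
side 0.12 141 med [0.4826 0.1027 0.1379] rect [486.1 107. ] [25.1 41.1] 82.5 z 0.12 0.155
side 0.003 449 med [0.4751 0.0875 0.0183] rect [481.1 104.2] [108.  135.9] 75.2 z 0.003 0.03
top yellow [415 206  31  31 353] [430.  221.3] [430.  221.3] [29.1 31. ] well@.062 [ 0.5346 -0.4046  0.062 ] z [ 0.541 -0.419  0.023]
top yellow [334 222  19  18 127] [343.7 230.8] [343.3 230.8] [16.7 17.3] well@.062 [ 0.5023 -0.1654  0.062 ] z [ 0.502 -0.168  0.061]
side yellow [272 254  19  13 117] [280.9 259.2] [280.8 260. ] [12.2 17.9] well@.062 [ 0.5034 -0.1673  0.062 ] z [ 0.508 -0.158  0.061]
side yellow [316 326  40  38 880] [335.4 344.5] [335.4 344.5] [37.2 41. ] well@.062 [ 0.5216 -0.4564  0.062 ] z [ 0.54  -0.427  0.022]
```

```bash
python3 - <<'E'
from h import *
W={n:cloud(n,np.load(n+"0.npy")) for n in("top","side")}
I={n:cv2.imread(f"pics/{n}0.png") for n in W}
w=W["top"]
near=np.hypot(w[...,0]-.487,w[...,1]-.118)<0.06
m=near&(w[...,2]>.212); p=w[m]
print("tip",len(p),p.mean(0).round(4),cv2.minAreaRect(p[:,:2].astype(np.float32)*1000))
vs,us=np.nonzero(m);print("tip px",us.mean(),vs.mean(),ray("top",us.mean(),vs.mean(),.217))
h=cv2.cvtColor(I["top"],cv2.COLOR_BGR2HSV)
print(h[219:228,223:232].tolist()[4])
o=(h[...,0]>3)&(h[...,0]<18)&(h[...,1]>90)&near
v,u=np.nonzero(o);print("orange",len(u),w[o].mean(0).round(4),ray("top",u.mean(),v.mean(),.187))
g=(h[...,0]>45)&(h[...,0]<85)&(h[...,1]>100)
v,u=np.nonzero(g);print("green",len(u),u.mean(),v.mean(),w[g].min(0).round(3),w[g].max(0).round(3))
# stand
st=np.hypot(w[...,0]-.54,w[...,1]+.175)<.14
m=st&(w[...,2]>.064)&(w[...,2]<.085);print("brush",m.sum(),w[m].mean(0).round(4))
m=st&(w[...,2]>.004)&(w[...,2]<.08)
l=cv2.connectedComponentsWithStats(m.astype(np.uint8));i=1+l[2][1:,4].argmax();p=w[l[1]==i];q=p[p[:,2]<.03]
print("plate",cv2.minAreaRect(q[:,:2].astype(np.float32)*1000),l[2][i])
m=st&(w[...,2]>.055)&(w[...,2]<.064)&(np.hypot(w[...,0]-.503,w[...,1]+.167)<.03);p=w[m];print("rim",m.sum(),cv2.minAreaRect(p[:,:2].astype(np.float32)*1000),cv2.minEnclosingCircle(p[:,:2].astype(np.float32)*1000))
# side view tip/top
w=W["side"];m=(np.hypot(w[...,0]-.487,w[...,1]-.118)<.06)&(w[...,2]>.2145);print("side tip",m.sum(),w[m].mean(0),cv2.minAreaRect(w[m][:,:2].astype(np.float32)*1000))
h=cv2.cvtColor(I["side"],cv2.COLOR_BGR2HSV)
for p in((.487,.118,.217),(.487,.118,.187),(.503,-.166,.062)): print(p,proj("top",p),proj("side",p))
# heights along the path
w=W["top"];m=(w[...,0]>.15)&(w[...,0]<.6)&(w[...,1]>-.05)&(w[...,1]<.5)&(w[...,2]>.12);print("tall",m.sum(),[w[m].min(0),w[m].max(0)])
E
```

```text
tip 87 [0.4872 0.1206 0.2182] ((487.2981872558594, 120.99385833740234), (16.022138595581055, 29.191509246826172), 66.1660385131836)
tip px 233.71264367816093 225.02298850574712 [0.48734296 0.12072179 0.217     ]
[[60, 5, 149], [60, 5, 149], [12, 61, 143], [15, 139, 145], [15, 161, 147], [14, 133, 109], [16, 49, 67], [60, 4, 57], [60, 5, 53]]
orange 14 [0.4964 0.1411 0.1837] [0.49596893 0.14068767 0.187     ]
green 93 186.49462365591398 229.63440860215053 [0.471 0.239 0.083] [0.51  0.28  0.112]
brush 118 [ 0.5687 -0.1826  0.0686]
plate ((542.9628295898438, -174.77493286132812), (103.47535705566406, 171.13929748535156), 76.31903839111328) [ 322  188   45   64 1745]
rim 134 ((503.8671875, -164.78857421875), (48.823917388916016, 49.20098114013672), 78.14485168457031) ((503.229248046875, -166.02792358398438), 26.4958438873291)
side tip 36 [0.48801276 0.11516983 0.21757816] ((487.9721374511719, 115.80128479003906), (16.1933536529541, 28.966299057006836), 63.27828598022461)
(0.487, 0.118, 0.217) (np.float64(234.83713005931452), np.float64(225.1918608397482)) (np.float64(244.60854544301267), np.float64(159.9475357212798))
(0.487, 0.118, 0.187) (np.float64(235.93853808073544), np.float64(227.0272452698407)) (np.float64(244.8423132649605), np.float64(169.11624753812237))
(0.503, -0.166, 0.062) (np.float64(343.5334971279703), np.float64(230.51380617325594)) (np.float64(280.5205416642977), np.float64(259.72319720632396))
tall 1314 [array([0.32463335, 0.01313725, 0.12188401]), array([0.50765142, 0.1451081 , 1.29624457])]
```

play_rows(targets=[[0,0,0,0,0,0.04,1],[0,0,0,0.02,-0.05,0.01,1],[0,0,0,0.02,-0.05,0,1],[0,0,0,0.02,-0.05,0,1],[0,0,0,0.02,-0.05,0,1],[0,0,0,0.02,-0.05,0,1],[0,0,0,0.02,-0.05,0,1],[0,0,0,0.02,-0.05,0,1],[0,0,0,0.02,-0.05,0,1],[0,0,0,0,0,0,1]], grip_force=10)

```text
t: 1.35
eef_pos: [0.4492, 0.1957, 0.2829]
ee_rot: [3.133, -0.001, -0.44]
force: [0.1, -0.1, 0.3]
width: 0.0875
```

play_rows(targets=[[0,0,0,0.02,-0.04,0,1],[0,0,0,0.018,-0.037,0,1],[0,0,0,0,0,0,1]])

```text
t: 1.72
eef_pos: [0.4876, 0.1174, 0.2824]
ee_rot: [3.132, 0.0, -0.44]
force: [-0.3, -0.5, 0.0]
width: 0.0876
```

```bash
cat > look.py <<'E'
import sys
from h import *
tag=sys.argv[1];x,y,z=map(float,sys.argv[2:5]);k=int(sys.argv[5]) if len(sys.argv)>5 else 6
s=get_state();print({a:np.round(s[a],4).tolist() for a in("t","eef_pos","ee_rot","force","width")})
out=[]
for n in("top","side"):
    p,d=grab_frame(n);np.save(f"{n}_{tag}.npy",d);cv2.imwrite(f"pics/{n}_{tag}.png",p)
    u,v=proj(n,(x,y,z));r=390//(2*k);u0=int(u)-r;v0=int(v)-r;print(n,"crop origin",u0,v0,"tcp px",np.round(proj(n,s["eef_pos"]),1))
    out.append(cv2.resize(p[max(v0,0):v0+2*r,max(u0,0):u0+2*r],(390,390),interpolation=cv2.INTER_CUBIC))
cv2.imwrite(f"pics/c_{tag}.png",np.hstack(out))
E
python3 look.py a .487 .118 .22 4
```

```text
{'t': 1.725, 'eef_pos': [0.4876, 0.1174, 0.2824], 'ee_rot': [3.1324, 0.0, -0.4396], 'force': [-0.3125, -0.4744, 0.029], 'width': 0.0876}
top crop origin 186 177 tcp px [232.5 220.6]
side crop origin 196 111 tcp px [244.4 139.2]
```

View pics/c_a.png

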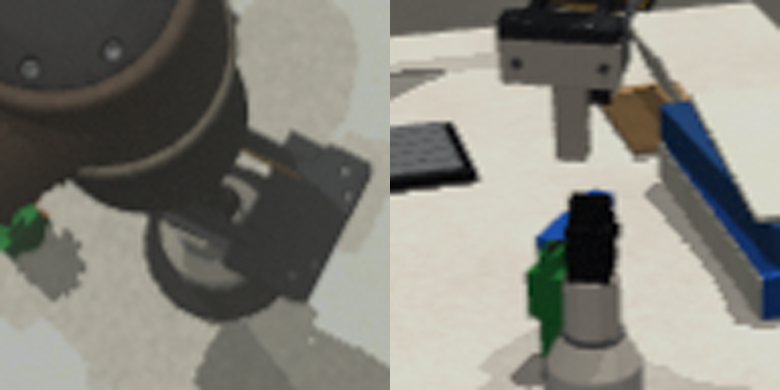

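```bash
python3 - <<'E'
from h import *
w=cloud("side",np.load("side_a.npy"));t=np.array([.4876,.1174])
a=-.4396;j=np.array([-np.sin(a),np.cos(a)]);x=np.array([np.cos(a),np.sin(a)]);print(j,x)
m=(np.hypot(w[...,0]-t[0],w[...,1]-t[1])<.09)&(w[...,2]>.265)&(w[...,2]<.30)
p=w[m];J=(p[:,:2]-t)@j;X=(p[:,:2]-t)@x
f=(J<-.03)
print("finger",f.sum(),"J",np.percentile(J[f],[2,25,50,75,98]).round(4),"X",np.percentile(X[f],[0,2,50,98,100]).round(4),"zmin",p[f][:,2].min())
for n in("side",):
  for lo,hi in((.2145,.23),(.19,.2)):
    m=(np.hypot(w[...,0]-t[0],w[...,1]-t[1])<.05)&(w[...,2]>lo)&(w[...,2]<hi)
    p=w[m];J=(p[:,:2]-t)@j;X=(p[:,:2]-t)@x
    print(lo,m.sum(),"J",np.percentile(J,[0,10,50,90,100]).round(4),"X",np.percentile(X,[0,2,50,98,100]).round(4))
E
```

```text
[0.42557753 0.90492197] [ 0.90492197 -0.42557753]
finger 73 J [-0.0629 -0.0607 -0.059  -0.0568 -0.0489] X [-0.0103 -0.01    0.0015  0.0114  0.0118] zmin 0.27284314950943606
0.2145 32 J [-0.0099 -0.0063 -0.003   0.0051  0.009 ] X [-0.0135 -0.0132  0.0013  0.0144  0.015 ]
0.19 54 J [-0.0189 -0.0169 -0.0147 -0.0036  0.0069] X [-0.0154 -0.0152  0.0028  0.0173  0.0178]
```

play_rows(targets=[[0,0,0,0.0017,0.0036,-0.03,1],[0,0,0,0,0,-0.03,1],[0,0,0,0,0,-0.03,1],[0,0,0,0,0,-0.013,1],[0,0,0,0,0,0,0.8],[0,0,0,0,0,0,0.65],[0,0,0,0,0,0,0.6],[0,0,0,0,0,0,0.6]], grip_force=5)

```text
t: 2.82
eef_pos: [0.4891, 0.1295, 0.1805]
ee_rot: [3.139, -0.004, -0.431]
force: [-0.1, 1.0, -0.4]
width: 0.0549
```

```bash
python3 look.py b .487 .118 .19 6
```

```text
{'t': 2.825, 'eef_pos': [0.4891, 0.1295, 0.1805], 'ee_rot': [3.1389, -0.0036, -0.4306], 'force': [-0.0552, 0.9692, -0.3781], 'width': 0.0549}
top crop origin 203 194 tcp px [231.6 226.5]
side crop origin 212 136 tcp px [244.6 169.3]
```

View pics/c_b.png

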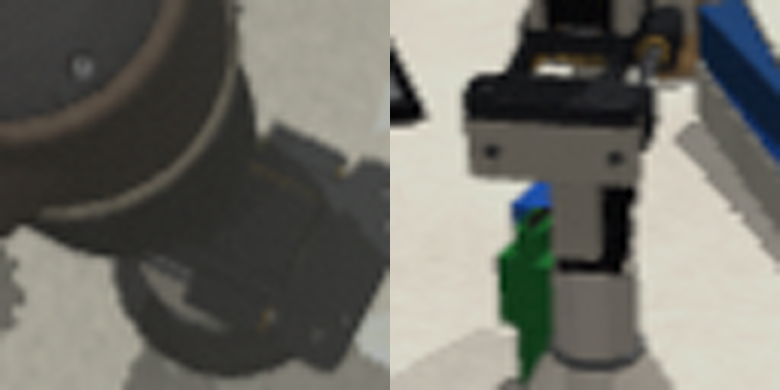

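play_rows(targets=[[0,0,0,0,-0.004,0,0.7],[0,0,0,0,-0.005,-0.001,0.7],[0,0,0,0,0,0,0.7]])

```text
t: 3.3
eef_pos: [0.4889, 0.1195, 0.1794]
ee_rot: [3.139, -0.004, -0.431]
force: [-0.1, 0.3, -0.2]
width: 0.0611
```

```bash
python3 -c "
from h import *
s=get_state();print({a:np.round(s[a],4).tolist() for a in('t','eef_pos','ee_rot','force','moment','width')})"
```

```text
{'t': 3.3, 'eef_pos': [0.4889, 0.1195, 0.1794], 'ee_rot': [3.1386, -0.0035, -0.431], 'force': [-0.1285, 0.2937, -0.223], 'moment': [0.029, 0.0388, 0.0177], 'width': 0.0611}
```

play_rows(targets=[[0,0,0,0,0.001,0,0.6],[0,0,0,0,0,0,0.55],[0,0,0,0,0,0,0.55]])

```text
t: 3.68
eef_pos: [0.4891, 0.1206, 0.1794]
ee_rot: [3.139, -0.004, -0.431]
force: [-0.0, 0.8, -0.2]
width: 0.0488
```

play_rows(targets=[[0,0,0,0,0,0,0.53],[0,0,0,0,0,0,0.53]])

```text
t: 3.92
eef_pos: [0.4892, 0.1209, 0.1794]
ee_rot: [3.139, -0.004, -0.431]
force: [0.5, -1.0, -0.8]
width: 0.0467
```

```bash
python3 look.py c .487 .118 .19 6
```

```text
{'t': 3.925, 'eef_pos': [0.4892, 0.1209, 0.1794], 'ee_rot': [3.1392, -0.0038, -0.431], 'force': [0.5306, -1.0147, -0.7627], 'width': 0.0467}
top crop origin 203 194 tcp px [235.1 226.6]
side crop origin 212 136 tcp px [245.4 170.9]
```

View pics/c_c.png

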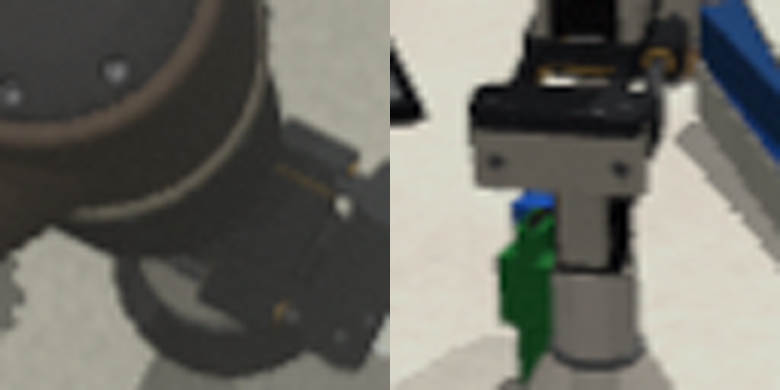

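```bash
cat > fx.py <<'E'
import sys
from h import *
s=get_state();t=s["eef_pos"][:2];a=s["ee_rot"][2]
w=cloud("side",np.load(f"side_{sys.argv[1]}.npy"))
j=np.array([-np.sin(a),np.cos(a)]);x=np.array([np.cos(a),np.sin(a)])
near=np.hypot(w[...,0]-t[0],w[...,1]-t[1])<.06
for lo,hi,jm,jx in((.17,.2,-.07,-.026),(.17,.2,-.024,.03),(.13,.15,-.05,.05)):
    J=(w[...,:2]-t)@j;X=(w[...,:2]-t)@x
    m=near&(w[...,2]>lo)&(w[...,2]<hi)&(J>jm)&(J<jx)
    print(lo,m.sum(),"J",np.percentile(J[m],[0,10,50,90,100]).round(4),"X",np.percentile(X[m],[0,3,50,97,100]).round(4))
E
python3 fx.py c
```

```text
0.17 65 J [-0.0461 -0.0424 -0.0395 -0.0368 -0.0341] X [-0.0095 -0.0092  0.0011  0.0117  0.0123]
0.17 44 J [-0.024  -0.0221 -0.0186 -0.0024  0.0001] X [-0.016  -0.0159  0.014   0.0174  0.0176]
0.13 82 J [-0.0247 -0.0222 -0.0185 -0.0099 -0.0039] X [-0.0189 -0.0178  0.0031  0.0204  0.0205]
```

play_rows(targets=[[0,0,0,0,0,0,0.51],[0,0,0,0,0,0,0.5],[0,0,0,0,0,0,0.5]])

```text
t: 4.4
eef_pos: [0.4897, 0.1214, 0.1798]
ee_rot: [3.14, -0.004, -0.431]
force: [-0.2, 2.4, -0.7]
width: 0.0436
```

play_rows(targets=[[0,0,0,0.0004,0.001,0,0.49],[0,0,0,0,0,0,0.48],[0,0,0,0,0,0,0.48]])

```text
t: 4.78
eef_pos: [0.4898, 0.1219, 0.1797]
ee_rot: [3.139, -0.004, -0.431]
force: [0.5, 1.1, 0.7]
width: 0.0421
```

play_rows(targets=[[0,0,0,-0.0002,-0.0005,0,0.465],[0,0,0,-0.0002,-0.0005,0,0.45],[0,0,0,0,0,0,0.45]], grip_force=9)

```text
t: 5.15
eef_pos: [0.4893, 0.1208, 0.1798]
ee_rot: [3.14, -0.004, -0.431]
force: [-0.3, -0.0, 1.4]
width: 0.0396
```

Lateral force stays near zero while the button goes in. I'll keep closing.

play_rows(targets=[[0,0,0,-0.0002,-0.0005,0,0.435],[0,0,0,-0.0002,-0.0005,0,0.42],[0,0,0,0,0,0,0.41]], grip_force=13)

```text
t: 5.52
eef_pos: [0.4887, 0.1195, 0.1798]
ee_rot: [3.139, -0.004, -0.431]
force: [-1.1, -1.4, 3.5]
width: 0.0365
```

play_rows(targets=[[0,0,0,0,0,0,0.39],[0,0,0,0,0,0,0.38],[0,0,0,0,0,0,0.38]], grip_force=17)

```text
t: 5.9
eef_pos: [0.4887, 0.1194, 0.1798]
ee_rot: [3.139, -0.004, -0.431]
force: [-0.5, -0.9, 1.8]
width: 0.036
```

```bash
python3 look.py d .487 .118 .19 6
```

```text
{'t': 5.9, 'eef_pos': [0.4887, 0.1194, 0.1798], 'ee_rot': [3.1389, -0.004, -0.4311], 'force': [-0.5333, -0.8723, 1.7925], 'width': 0.036}
top crop origin 203 194 tcp px [235.7 226.8]
side crop origin 212 136 tcp px [245.3 171. ]
```

View pics/c_d.png

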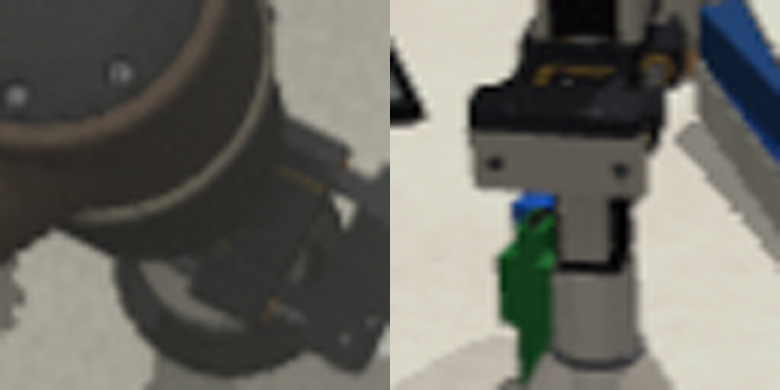

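Width is 36.0 mm, so the button is flush, and the side view shows the finger on the plain face. I'll lift a little and check the force.

play_rows(targets=[[0,0,0,0,0,0.002,0.38],[0,0,0,0,0,0.003,0.38]])

```text
t: 6.25
eef_pos: [0.4884, 0.1195, 0.1843]
ee_rot: [3.139, -0.003, -0.431]
force: [-0.4, 0.5, -1.4]
width: 0.0358
```

play_rows(targets=[[0,0,0,0.0003,0,0.007,0.38],[0,0,0,0,0,0.008,0.38],[0,0,0,0,0,0.008,0.38]])

```text
t: 6.62
eef_pos: [0.4885, 0.1194, 0.2086]
ee_rot: [3.138, -0.003, -0.431]
force: [0.8, 1.0, -0.6]
width: 0.0358
```

play_rows(targets=[[0,0,0,0,0,0.008,0.38],[0,0,0,0,0,0.01,0.38],[0,0,0,0,0,0.012,0.38],[0,0,0,0,0,0.015,0.38],[0,0,0,0,0,0.015,0.38],[0,0,0,0,0,0,0.38]])

```text
t: 7.38
eef_pos: [0.4891, 0.1197, 0.2748]
ee_rot: [3.14, -0.004, -0.431]
force: [0.3, -0.4, -1.5]
width: 0.0357
```

```bash
python3 look.py e .488 .119 .24 4
```

```text
{'t': 7.375, 'eef_pos': [0.4891, 0.1197, 0.2748], 'ee_rot': [3.1404, -0.0044, -0.4312], 'force': [0.2862, -0.41, -1.4806], 'width': 0.0357}
top crop origin 185 175 tcp px [231.8 220.5]
side crop origin 196 104 tcp px [244.7 141.3]
```

View pics/c_e.png

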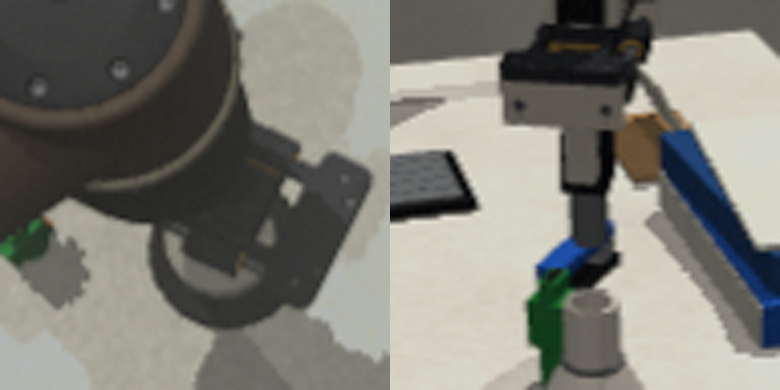

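play_rows(targets=[[0,0,0,0.001,-0.02,0,0.38],[0,0,0,0.002,-0.035,0,0.38],[0,0,0,0.003,-0.045,0,0.38],[0,0,0,0.003,-0.05,0,0.38],[0,0,0,0.003,-0.05,0,0.38],[0,0,0,0.002,-0.04,0,0.38],[0,0,0,0.001,-0.025,0,0.38],[0,0,0,0,-0.02,0,0.38],[0,0,0,0,0,0,0.38]])

```text
t: 8.6
eef_pos: [0.4972, -0.181, 0.2672]
ee_rot: [3.132, 0.006, -0.432]
force: [0.6, 0.6, -0.8]
width: 0.0358
```

play_rows(targets=[[0,0,0,0.006,0.0155,-0.03,0.38],[0,0,0,0,0,-0.03,0.38],[0,0,0,0,0,-0.03,0.38],[0,0,0,0,0,-0.02,0.38],[0,0,0,0,0,0,0.38],[0,0,0,0,0,0,0.38]])

```text
t: 9.35
eef_pos: [0.5011, -0.1651, 0.1538]
ee_rot: [3.132, 0.008, -0.433]
force: [1.2, 0.5, 0.1]
width: 0.0361
```

```bash
python3 look.py f .503 -.166 .09 4
```

```text
{'t': 9.35, 'eef_pos': [0.5011, -0.1651, 0.1538], 'ee_rot': [3.1317, 0.0076, -0.4325], 'force': [1.1665, 0.4874, 0.1132], 'width': 0.0361}
top crop origin 297 181 tcp px [348.4 226.2]
side crop origin 232 203 tcp px [280.5 230.9]
```

View pics/c_f.png

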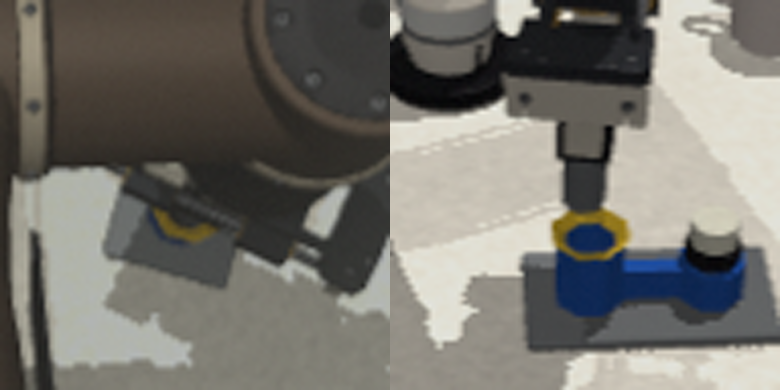

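```bash
cat > rel.py <<'E'
import sys
from h import *
tag=sys.argv[1];s=get_state();t=np.array(s["eef_pos"]);f=t[2]-.0688
w=cloud("side",np.load(f"side_{tag}.npy"));I=cv2.imread(f"pics/side_{tag}.png")
K,E=cam("side");o=-E[:3,:3].T@E[:3,3]
d=t[:2]-o[:2];d/=np.linalg.norm(d);l=np.array([-d[1],d[0]])
m=(np.hypot(w[...,0]-t[0],w[...,1]-t[1])<.03)&(w[...,2]>f+.006)&(w[...,2]<f+.034)
D=(w[...,:2]-t[:2])@d;L=(w[...,:2]-t[:2])@l
print("spigot n",m.sum(),"L",L[m].min().round(4),L[m].max().round(4),"D",np.percentile(D[m],[0,5,50]).round(4))
A=np.c_[2*w[m][:,:2],np.ones(m.sum())];b=(w[m][:,:2]**2).sum(1)
c=np.linalg.lstsq(A,b,rcond=None)[0];print("circle fit",c[:2].round(4),"r",np.sqrt(c[2]+c[0]**2+c[1]**2).round(4))
lm=(L[m].min()+L[m].max())/2;dm=np.percentile(D[m],5)+.014
sp=t[:2]+l*lm+d*dm;print("spigot centre(side)",sp.round(4))
h=cv2.cvtColor(I,cv2.COLOR_BGR2HSV);y=(h[...,0]>15)&(h[...,0]<32)&(h[...,1]>130)&(h[...,2]>60)&(np.hypot(w[...,0]-.503,w[...,1]+.166)<.05)
v,u=np.nonzero(y);print("yellow bbox",u.min(),u.max(),v.min(),v.max())
cs=max(cv2.findContours(y.astype(np.uint8),0,1)[0],key=len);e=cv2.fitEllipse(cv2.convexHull(cs));print(e)
wl=ray("side",*e[0],.062);print("well(side)",wl.round(4),"rim cloud",cv2.minEnclosingCircle(w[y][:,:2].astype(np.float32)))
print("tcp",t.round(4),"need shift",(wl[:2]-sp).round(4))
E
python3 rel.py f
```

```text
spigot n 97 L -0.0127 0.0131 D [-0.0174 -0.0155 -0.0118]
circle fit [ 0.4996 -0.1672] r 0.0123
spigot centre(side) [ 0.5006 -0.1664]
yellow bbox 268 296 199 266
((280.9541320800781, 260.130859375), (12.51733684539795, 18.242822647094727), 91.27439880371094)
well(side) [ 0.5035 -0.1679  0.062 ] rim cloud ((0.5029950141906738, -0.1598520427942276), 0.03824412822723389)
tcp [ 0.5013 -0.165   0.154 ] need shift [ 0.003  -0.0015]
```

play_rows(targets=[[0.006,-0.011,0,0.0022,-0.0018,0,0.38],[0,0,0,0,0,-0.008,0.38],[0,0,0,0,0,0,0.38]])

```text
t: 9.82
eef_pos: [0.5043, -0.167, 0.147]
ee_rot: [-3.139, -0.004, -0.433]
force: [0.5, -0.5, -1.6]
width: 0.0356
```

```bash
python3 look.py g .503 -.166 .07 6; python3 rel.py g
```

```text
{'t': 9.825, 'eef_pos': [0.5043, -0.167, 0.147], 'ee_rot': [-3.1389, -0.0036, -0.4327], 'force': [0.5152, -0.4714, -1.6497], 'width': 0.0356}
top crop origin 311 198 tcp px [348.7 225.4]
side crop origin 248 225 tcp px [281.9 233.3]
spigot n 94 L -0.0137 0.0119 D [-0.0172 -0.0152 -0.0122]
circle fit [ 0.5041 -0.1696] r 0.0121
spigot centre(side) [ 0.5052 -0.1685]
yellow bbox 269 297 202 266
((280.912109375, 260.2007141113281), (12.337306022644043, 18.251609802246094), 92.23998260498047)
well(side) [ 0.5033 -0.1681  0.062 ] rim cloud ((0.5047286152839661, -0.16229631006717682), 0.039005346596241)
tcp [ 0.5048 -0.1671  0.1476] need shift [-0.0019  0.0004]
```

View pics/c_g.png

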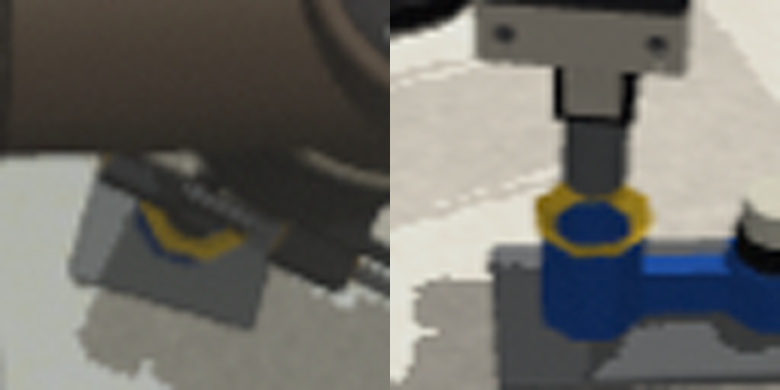

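play_rows(targets=[[0,0,0,-0.0012,0.0002,-0.006,0.38],[0,0,0,0,0,-0.006,0.38],[0,0,0,0,0,-0.004,0.38],[0,0,0,0,0,0,0.38]])

```text
t: 10.42
eef_pos: [0.5033, -0.1668, 0.1302]
ee_rot: [-3.139, -0.004, -0.432]
force: [-0.4, -0.3, -2.0]
width: 0.0355
```

```bash
python3 look.py h .503 -.166 .07 6; python3 rel.py h
```

```text
{'t': 10.425, 'eef_pos': [0.5033, -0.1668, 0.1302], 'ee_rot': [-3.139, -0.0039, -0.4323], 'force': [-0.3887, -0.2854, -2.0464], 'width': 0.0355}
top crop origin 311 198 tcp px [347.6 226.7]
side crop origin 248 225 tcp px [281.4 238.7]
spigot n 96 L -0.0131 0.013 D [-0.0181 -0.0152 -0.0119]
circle fit [ 0.5025 -0.1687] r 0.0123
spigot centre(side) [ 0.5033 -0.168 ]
yellow bbox 269 297 208 266
((280.9494934082031, 260.27783203125), (12.146076202392578, 18.259952545166016), 91.295654296875)
well(side) [ 0.5033 -0.1684  0.062 ] rim cloud ((0.5041896104812622, -0.16636627912521362), 0.03960336372256279)
tcp [ 0.5036 -0.1668  0.1306] need shift [ 0.0001 -0.0005]
```

View pics/c_h.png

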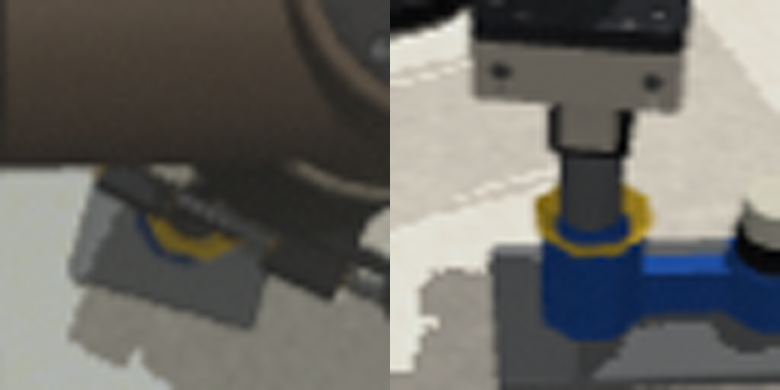

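play_rows(targets=[[0,0,0,0,-0.0003,-0.003,0.38],[0,0,0,0,0,-0.003,0.38],[0,0,0,0,0,-0.003,0.38],[0,0,0,0,0,0,0.38]])

```text
t: 11.02
eef_pos: [0.5038, -0.1671, 0.1212]
ee_rot: [-3.139, -0.005, -0.432]
force: [-0.2, 0.7, -1.2]
width: 0.0359
```

play_rows(targets=[[0,0,0,-0.0002,0,-0.002,0.38],[0,0,0,0,0,-0.001,0.38]])

```text
t: 11.28
eef_pos: [0.5037, -0.1672, 0.1182]
ee_rot: [-3.138, -0.005, -0.432]
force: [-0.6, -0.1, -1.6]
width: 0.0358
```

play_rows(targets=[[0,0,0,0,0,-0.001,0.38],[0,0,0,0,0,0,0.38]])

```text
t: 11.52
eef_pos: [0.5037, -0.1672, 0.1171]
ee_rot: [-3.138, -0.005, -0.432]
force: [0.3, 1.0, -1.4]
width: 0.036
```

play_rows(targets=[[0,0,0,0,0,-0.001,0.38],[0,0,0,0,0,0,0.38]])

```text
t: 11.78
eef_pos: [0.5038, -0.1671, 0.1161]
ee_rot: [-3.138, -0.005, -0.432]
force: [-0.5, 0.3, -0.3]
width: 0.0361
```

play_rows(targets=[[0,0,0,0,0,-0.001,0.38],[0,0,0,0,0,0,0.38]])

```text
t: 12.02
eef_pos: [0.5038, -0.1671, 0.115]
ee_rot: [-3.138, -0.005, -0.432]
force: [0.3, -0.3, -1.6]
width: 0.0357
```

play_rows(targets=[[0,0,0,0,0,-0.001,0.38],[0,0,0,0,0,-0.001,0.38],[0,0,0,0,0,0,0.38]])

```text
t: 12.4
eef_pos: [0.5038, -0.1671, 0.1129]
ee_rot: [-3.138, -0.005, -0.432]
force: [-0.1, -0.1, -0.8]
width: 0.0358
```

play_rows(targets=[[0,0,0,0,0,-0.001,0.38],[0,0,0,0,0,-0.001,0.38],[0,0,0,0,0,0,0.38]])

```text
t: 12.78
eef_pos: [0.5038, -0.1671, 0.1107]
ee_rot: [-3.138, -0.005, -0.432]
force: [-0.2, 0.1, -0.8]
width: 0.0362
```

play_rows(targets=[[0,0,0,0,0,-0.001,0.38],[0,0,0,0,0,-0.001,0.38],[0,0,0,0,0,0,0.38]])

```text
t: 13.15
eef_pos: [0.5038, -0.1672, 0.1086]
ee_rot: [-3.138, -0.005, -0.432]
force: [0.5, -0.2, -0.5]
width: 0.036
```

play_rows(targets=[[0,0,0,0,0,-0.001,0.38],[0,0,0,0,0,-0.001,0.38],[0,0,0,0,0,0,0.38]])

```text
t: 13.52
eef_pos: [0.5038, -0.1672, 0.1065]
ee_rot: [-3.138, -0.005, -0.432]
force: [0.3, 0.3, -0.7]
width: 0.036
```

play_rows(targets=[[0,0,0,0,0,-0.001,0.38],[0,0,0,0,0,-0.001,0.38],[0,0,0,0,0,0,0.38]])

```text
t: 13.9
eef_pos: [0.5038, -0.1672, 0.1043]
ee_rot: [-3.138, -0.005, -0.432]
force: [-0.2, -0.3, -0.4]
width: 0.0357
```

play_rows(targets=[[0,0,0,0,0,-0.001,0.38],[0,0,0,0,0,-0.001,0.38],[0,0,0,0,0,0,0.38]])

```text
t: 14.28
eef_pos: [0.5038, -0.1671, 0.1022]
ee_rot: [-3.138, -0.005, -0.432]
force: [-0.5, -0.0, -1.6]
width: 0.036
```

play_rows(targets=[[0,0,0,0,0,-0.001,0.38],[0,0,0,0,0,-0.001,0.38],[0,0,0,0,0,0,0.38]])

```text
t: 14.65
eef_pos: [0.5038, -0.1672, 0.1]
ee_rot: [-3.138, -0.006, -0.432]
force: [0.4, -0.4, -1.0]
width: 0.036
```

play_rows(targets=[[0,0,0,0,0,-0.001,0.38],[0,0,0,0,0,-0.001,0.38],[0,0,0,0,0,0,0.38]])

```text
t: 15.02
eef_pos: [0.5039, -0.1671, 0.098]
ee_rot: [-3.138, -0.006, -0.432]
force: [-0.2, -0.0, 0.2]
width: 0.0358
```

play_rows(targets=[[0,0,0,0,0,-0.001,0.38],[0,0,0,0,0,0,0.38]])

```text
t: 15.28
eef_pos: [0.5039, -0.1672, 0.0972]
ee_rot: [-3.138, -0.006, -0.432]
force: [-0.6, 0.9, 0.6]
width: 0.0359
```

play_rows(targets=[[0,0,0,0,0,-0.001,0.38],[0,0,0,0,0,0,0.38]])

```text
t: 15.52
eef_pos: [0.504, -0.1672, 0.0964]
ee_rot: [-3.138, -0.006, -0.432]
force: [-0.6, 0.9, 3.7]
width: 0.0362
```

play_rows(targets=[[0,0,0,0,0,-0.001,0.38],[0,0,0,0,0,0,0.38]])

```text
t: 15.78
eef_pos: [0.504, -0.1672, 0.0957]
ee_rot: [-3.138, -0.006, -0.432]
force: [-1.8, 2.0, 4.3]
width: 0.036
```

play_rows(targets=[[0,0,0,0,0,0,0.38]])

```text
t: 15.9
eef_pos: [0.504, -0.1672, 0.0958]
ee_rot: [-3.138, -0.006, -0.432]
force: [-1.5, 1.1, 4.8]
width: 0.0357
```

play_rows(targets=[[0,0,0,0,0,-0.0008,0.38],[0,0,0,0,0,0,0.38]])

```text
t: 16.15
eef_pos: [0.504, -0.1672, 0.0951]
ee_rot: [-3.138, -0.006, -0.432]
force: [-2.2, 1.1, 5.4]
width: 0.0357
```

play_rows(targets=[[0,0,0,0,0,0,0.38]])

```text
t: 16.27
eef_pos: [0.504, -0.1672, 0.0952]
ee_rot: [-3.139, -0.006, -0.432]
force: [-1.7, 1.9, 5.3]
width: 0.0359
```

play_rows(targets=[[0,0,0,0.0004,0.0008,0,0.43],[0,0,0,0.0004,0.0008,0,0.45],[0,0,0,0.0004,0.0008,0,0.47],[0,0,0,0,0,0,0.49]])

```text
t: 16.77
eef_pos: [0.5056, -0.165, 0.0952]
ee_rot: [-3.139, -0.007, -0.431]
force: [0.1, 0.8, 0.0]
width: 0.0425
```

play_rows(targets=[[0,0,0,0,0,0,0.55],[0,0,0,0,0,0,0.65],[0,0,0,0,0,0,0.8],[0,0,0,0,0,0,0.9],[0,0,0,0,0,0,0.9]])

```text
t: 17.4
eef_pos: [0.5054, -0.1647, 0.0943]
ee_rot: [-3.139, -0.006, -0.432]
force: [0.6, 0.9, -0.6]
width: 0.0777
```

```bash
python3 look.py i .503 -.166 .1 4
```

```text
{'t': 17.4, 'eef_pos': [0.5054, -0.1647, 0.0943], 'ee_rot': [-3.1386, -0.0062, -0.4318], 'force': [0.5911, 0.9452, -0.6406], 'width': 0.0777}
top crop origin 297 180 tcp px [344.8 227.9]
side crop origin 232 200 tcp px [281.5 249.4]
```

View pics/c_i.png

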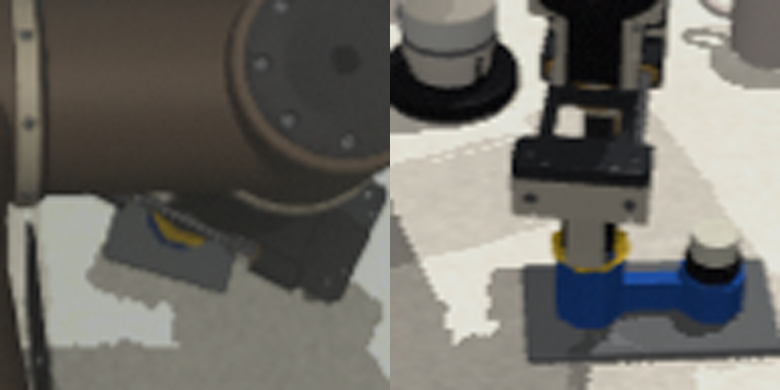

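play_rows(targets=[[0,0,0,0,0,0.01,1],[0,0,0,0,0,0.02,1],[0,0,0,0,0,0.03,1],[0,0,0,0,0,0.04,1],[0,0,0,0,0,0.04,1],[0,0,0,0,0,0.02,1],[0,0,0,0,0,0,1]])

```text
t: 18.38
eef_pos: [0.5046, -0.1651, 0.2639]
ee_rot: [-3.138, -0.009, -0.432]
force: [-0.4, 0.6, -1.2]
width: 0.0879
```

```bash
python3 look.py j .503 -.166 .08 6
```

```text
{'t': 18.375, 'eef_pos': [0.5046, -0.1651, 0.2639], 'ee_rot': [-3.138, -0.009, -0.4315], 'force': [-0.4325, 0.5848, -1.2381], 'width': 0.0879}
top crop origin 312 197 tcp px [355.8 217.6]
side crop origin 248 222 tcp px [283.  192.3]
```

View pics/c_j.png

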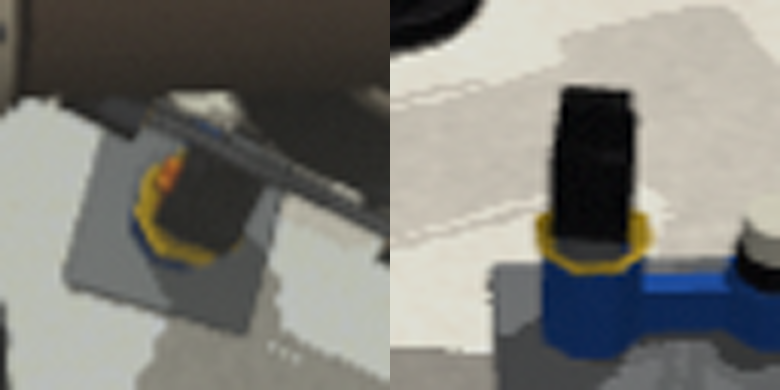

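```bash
python3 - <<'E'
from h import *
for n in("side","top"):
    w=cloud(n,np.load(n+"_j.npy"))
    near=np.hypot(w[...,0]-.504,w[...,1]+.167)<.035
    m=near&(w[...,2]>.12)&(w[...,2]<.15)
    if m.sum()<5: print(n,m.sum()); continue
    z=w[m][:,2];print(n,m.sum(),"top z",np.percentile(z,[50,75,90,100]).round(4))
    for lo,hi in((.075,.09),(.09,.105),(.12,.13),(.129,.14)):
        k=near&(w[...,2]>lo)&(w[...,2]<hi);p=w[k]
        if len(p)>8: r=cv2.minAreaRect(p[:,:2].astype(np.float32)*1000);print(lo,len(p),np.round(r[0],1),np.round(r[1],1),round(r[2],1),p.mean(0).round(4))
w0=cloud("side",np.load("side0.npy"));m=(np.hypot(w0[...,0]-.487,w0[...,1]-.118)<.035)&(w0[...,2]>.206)&(w0[...,2]<.235);print("ref",m.sum(),np.percentile(w0[m][:,2],[50,75,90,100]).round(4))
print("held pose tip would be",.0952-.0688+.106)
# bystanders before/after (top diff)
a=cv2.imread("pics/top0.png");b=cv2.imread("pics/side0.png");c=cv2.imread("pics/side_j.png")
d=cv2.absdiff(b,c).max(2);cv2.imwrite("pics/diff_j.png",c)
E
```

```text
side 98 top z [0.1325 0.1348 0.1357 0.1377]
0.075 69 [ 501.4 -173.2] [31.  33.8] 65.2 [ 0.4973 -0.1836  0.0824]
0.09 69 [ 501.4 -183.1] [39.1 19.5] 3.4 [ 0.4968 -0.1838  0.0977]
0.12 37 [ 500.8 -175.5] [ 4.7 27.9] 64.7 [ 0.5008 -0.1753  0.1248]
0.129 62 [ 502.7 -169.3] [17.6 28.4] 66.5 [ 0.5021 -0.171   0.134 ]
top 77 top z [0.1338 0.1357 0.1369 0.1397]
0.075 16 [ 497.8 -156.2] [47.3 21.7] 23.2 [ 0.4893 -0.1602  0.0827]
0.09 19 [ 496.9 -155. ] [46.2 23. ] 24.0 [ 0.4942 -0.1556  0.0985]
0.12 16 [ 499.3 -164.4] [35.5 25.8] 58.3 [ 0.4959 -0.162   0.1229]
0.129 62 [ 499.6 -164.9] [16.  24.7] 64.0 [ 0.4998 -0.1649  0.1346]
ref 66 [0.2153 0.2177 0.2191 0.2213]
held pose tip would be 0.13240000000000002
```

View pics/side_j.png

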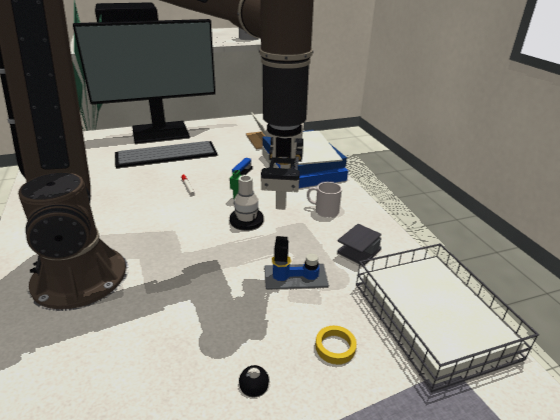

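```bash
python3 - <<'E'
from h import *
im=[]
for i in range(6):
    p,d=grab_frame("side");im.append(d);
np.save("avg.npy",np.mean(im,0))
g={t:cv2.cvtColor(cv2.imread(f"pics/side_{t}.png"),cv2.COLOR_BGR2GRAY).astype(float) for t in"ghj"}
for t,cols in(("g",range(279,286)),("h",range(278,285)),("j",range(278,285))):
    pr=g[t][225:275,list(cols)].mean(1);print(t,[(225+i,int(v)) for i,v in enumerate(pr)][:45])
# expected row of the grip's lower front edge vs TCP height
x,y=.504,-.167;j=np.array([.419,.908])
for z in(.0706+.0,.0716,.0726,.106,.1226):print(z,proj("side",(x-j[0]*.018,y-j[1]*.018,z)))
w=cloud("side",np.load("avg.npy"));near=np.hypot(w[...,0]-.504,w[...,1]+.167)<.035;m=near&(w[...,2]>.12)&(w[...,2]<.15)
print(m.sum(),np.percentile(w[m][:,2],[50,75,90,100]).round(4))
E
```

```text
g [(225, 19), (226, 40), (227, 95), (228, 95), (229, 95), (230, 96), (231, 96), (232, 96), (233, 95), (234, 95), (235, 95), (236, 93), (237, 90), (238, 90), (239, 91), (240, 91), (241, 91), (242, 92), (243, 88), (244, 28), (245, 38), (246, 51), (247, 51), (248, 50), (249, 50), (250, 50), (251, 50), (252, 50), (253, 50), (254, 51), (255, 51), (256, 58), (257, 75), (258, 62), (259, 42), (260, 35), (261, 36), (262, 36), (263, 37), (264, 46), (265, 78), (266, 84), (267, 42), (268, 37), (269, 36)]
h [(225, 26), (226, 27), (227, 27), (228, 31), (229, 34), (230, 18), (231, 18), (232, 29), (233, 80), (234, 96), (235, 96), (236, 96), (237, 96), (238, 96), (239, 96), (240, 96), (241, 96), (242, 94), (243, 91), (244, 91), (245, 92), (246, 93), (247, 94), (248, 92), (249, 69), (250, 24), (251, 51), (252, 52), (253, 51), (254, 51), (255, 51), (256, 51), (257, 51), (258, 50), (259, 50), (260, 51), (261, 50), (262, 45), (263, 37), (264, 44), (265, 77), (266, 87), (267, 43), (268, 37), (269, 37)]
j [(225, 216), (226, 204), (227, 192), (228, 190), (229, 191), (230, 191), (231, 190), (232, 191), (233, 191), (234, 193), (235, 187), (236, 92), (237, 17), (238, 17), (239, 13), (240, 10), (241, 8), (242, 9), (243, 9), (244, 9), (245, 10), (246, 13), (247, 15), (248, 13), (249, 9), (250, 9), (251, 9), (252, 10), (253, 9), (254, 9), (255, 9), (256, 8), (257, 10), (258, 9), (259, 10), (260, 11), (261, 26), (262, 49), (263, 50), (264, 55), (265, 90), (266, 94), (267, 43), (268, 36), (269, 35)]
0.0706 (np.float64(280.4077809244692), np.float64(261.7751288175649))
0.0716 (np.float64(280.41670829991233), np.float64(261.47090201998543))
0.0726 (np.float64(280.4256446516123), np.float64(261.1663693298278))
0.106 (np.float64(280.72936881877274), np.float64(250.81606746207274))
0.1226 (np.float64(280.8842138710494), np.float64(245.53926302212633))
102 [0.1318 0.1346 0.1352 0.1366]
```

```bash
python3 -c "
from h import *
s=get_state();print(s['t'],s['qd'].round(3) if hasattr(s['qd'],'round') else s['qd']);print(job_done())"
```

```text
18.775 [-0.001 -0.001  0.004  0.001 -0.001  0.   ]
the job is handed in; nothing more can be done
None
```

The nozzle is in the well, tip up and let go, and I handed the job in at 18.8 s. No verdict came back, so the checks below are only my own measurements.

- **Release:** I closed the gripper in small steps, moving sideways to keep the lateral force at about 2.4 N or less. The button reached flush at 36 mm width with a 17 N grip. I then drew the nozzle straight up with almost no pull on it; the force readings stayed within about 2 N.
- **Placing:** I lined the nozzle up over the well with the side camera and lowered it 1 mm at a time. The cushion answered about 32 mm below the mouth. I pressed to about 6.4 N, roughly 3 mm, let the button spring out slowly, opened the gripper and lifted clear.
- **Last checks:** The nozzle stands nearly upright in the well, with the orange button out again. The arm was still and clear, about 0.26 m up, and I saw no bystanders moved.

Two measurements of the remaining press disagreed. The lower edge of the grip in the side picture put the nozzle at its held height, about 3 mm of press. The tip height from depth put it 1 to 1.5 mm higher, about 1.8 mm of press. Both are within the 1 to 5.5 mm limit.

The force reading is noisy by about 1 N. The two cameras also disagreed by up to 5 mm on the nozzle's position at the vacuum, which is why I centred the grasp by feel.

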